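# Refill the empty tilt-out praline bin

### The arm

A 7-joint arm with a two-finger parallel gripper is mounted at the origin on a cart in front of the work surface, level with it; the furniture and walls round the work are solid. World frame = base frame: x ahead of the robot, y to its left, z up, the work surface at z = 0. Lengths are in m, angles in rad, forces in N, time in s.
With the tool pointing down it reaches from about 0.425 to 0.875 m from the base axis. Payload 9.9 kg.
Tool frame: the origin (TCP) lies midway between the tips of the shut fingers; the grasp point (between the pads) lies 19 mm behind it; z points along the fingers, y is the line along which they close (so a half turn about z gives the same grasp; the last joint's range is limited). The gripper opens to 85 mm and grips with 20 to 120 N. Pads are 22 mm wide; open, the fingers measure 114 mm over their backs; the gripper's body (76 mm by 85 mm) begins 54 mm behind the grasp point. The pads swing forward as they close: fully open they stand 13 mm farther back than shut.
Start: joints at [1.12, 0.576, 0.025, 1.437, -0.015, 1.129, -0.057], TCP at [0.242, -0.63, 0.231] pointing down, gripper open.
Joint ranges: [-2.76, 2.76], [-0.34, 2.15], [-1.52, 1.57], [0.19, 2.46], [-1.09, 4.23], [0.17, 1.99], [-2.82, 2.82]. Speed limits (rad/s): [2.22, 2.22, 3.01, 3.01, 3.14, 3.14, 3.14].

### API

Orientations are given as a unit quaternion [x, y, z, w].
In Python, from station import monitor, cams, arm, finder gives the robot as it stands. The module is installed in compiled form; this text tells all that it offers.
- The arm moves only by the tool arm_command, never from a script. Its argument "series" is a list that holds one entry, the list of rows, each a list of 6 numbers: the shift along the tool's x, y, z in mm, then the turn, a rotation vector about the tool's x, y, z in rad. A call has 1 to 20 rows; each row is the pose to reach, as a shift and turn from the pose commanded when the call began, along the tool's axes at that moment; what a row does not reach only later rows make up. A row lasts 1/12 s, in which the tool goes at most 41.7 mm and 7.16 degrees, less where a joint would pass 70% of its speed; a pose out of reach is approached as far as the arm can. A call with a gripper value outside its range is refused whole. "hand" is the opening, from 0 (shut) to 1 (fully open), set as the call begins (left out, the last holds). The fingers move at their own pace and stop on an object; "squeeze" is the grip in N (left out, the last holds). Time passes only in rows, so rows that repeat a pose let the fingers close. It gives the time, the measured TCP pose, the force, the opening and the grip force at its end, in the units of the state.
- monitor.sense(): the state, without advancing time (a new reading comes with each control period).
- cams.camera(name): name is "scene" or "top" or "wrist"; returns the picture (400x640x3 uint8, red, green, blue); there is no depth.
- cams.calibration(name): a dict with "K" (3x3 intrinsics, pixels), "eye" and "orientation" of the camera in the world; the wrist camera has in their place "T_tool_cam" (4x4, takes a point from camera to tool coordinates, whose origin is the TCP and whose axes are the flange's). Camera axes: x right, y up, looking along -z (the intrinsics and any distortion apply to the point x, -y, -z); pixel columns grow to the right and rows downward; lengths in m; the calibration is good to about 2 mm. A picture is of the moment at which its call begins: read the wrist's pose just before it. calibration takes no time and is no camera call.
- arm.hand_in(): hands the job in; it is judged then, once.
Trained networks look in the newest picture that a camera, given by its name, has taken for a name from the list of things; names that differ only in an ending like _2 or _b are one class to them, and where a whole thing is asked for, a point or a joint stands for the part that bears it (a point fixed in the world has none). Each returns a list of dicts, best first, with "score" (0 to 1); they miss things now and then, are a little off and sometimes report something else, mostly with a low value. They report only what shows in the picture. A call takes as long as a camera call.
- finder.silhouettes(camera, query): "pixels" (400x640 bool, what is visible of it).
- finder.tip_of(camera, query): "centre" ([x, y, z] in m, in world coordinates, good to about 4 mm: a listed point, or the origin of a listed thing).
The state is a dict: "t": time; "qpos": joint angles; "joint_velocities": joint speeds; "joint_torque": joint torques, N m; "tool_pos": TCP position; "ee_rot": TCP orientation; "contact_force": force on the tool from outside, world axes, zero at the start; "moment": the same for the moment, N m; "width": opening from 0.0 (shut) to 1.0 (fully open); "grip_force": force on a finger pad.
Only numpy, scipy, OpenCV 4.12 (cv2) and the standard library are available. Lean on these libraries where they do the work, as an engineer would, in place of code of your own. Each camera call takes 0.05 s, during which the arm holds its last target. There are 200 camera calls.

### The job

Refill the empty bin of the praline dispenser: pull its front out until it rests against its stop, tip all six dark pralines from the scoop into the tilted opening, lay the empty scoop flat on the counter again and push the bin fully shut. Leave the other two bins shut and everything else on the counter where it stands.

Things in the scene. Friction and masses are not known exactly. Their poses are not given: they have to be found in the camera images.
- empty_bin (a joint): Tilt (rad) of the empty bin, the one to fill: 0 = shut, 0.78 = tipped fully out against its stop. It hinges on its front bottom edge; the front's top swings out and down towards the robot. Balanced over centre: let go below about 0.3 it falls shut, beyond about 0.45 it falls open and rests against the stop. Moves lightly (about 1 N at the pull).
- empty_bin_case: White case of the empty bin, 126 mm wide (y), 140 mm deep (x), 170 mm tall, front at its -x side; origin at the centre of its underside. Three such cases, touching, in any order, stand on a dark wooden stand 14 mm thick. Each holds one clear plastic bin, front 120 mm wide, 4 mm thick, with a card in its pralines' colour: dark brown on the empty one; caramel and white on the other two, which are full.
- empty_bin_pull (a point): Middle of the steel wire pull of the empty bin: a level bar 9 mm thick, 72 mm long along this frame's y, bent to the front at its ends, open above and below. 35 mm free between bar and front when shut, 30 mm when tipped out. The frame turns with the bin: shut, x points level into the case, z up. About 186 mm above the counter when shut, 109 mm when tipped out.
- empty_bin_hinge (a point): Middle of the empty bin's hinge line, which runs along this frame's y at the bin's front bottom edge, 26 mm above the counter. Shut, the pull's bar is 44 mm in front of it and 160 mm above it, the front's top edge 148 mm above it. Frame turns with the bin.
- empty_bin_mouth (a point): Middle of the empty bin's open top, 104 mm wide (y), 100 mm deep (x). Frame turns with the bin; shut, x points into the case, z up, the front's top edge is 50 mm ahead and 23 mm higher, the back wall's 52 mm behind and 22 mm lower. Tipped out, the opening is in front of the case, 0 to 105 mm from it, front edge 131 mm and back edge 172 mm above the counter; case top 184 mm.
- empty_bin_in (a point): Middle of the space inside the empty bin (frame turns with the bin as above): inner walls 50 mm away along x, 52 mm along y, floor about 48 mm below.
- caramel_bin (a joint): Tilt (rad) of the bin full of caramel-coloured pralines, 0 = shut. Leave it shut.
- white_bin (a joint): Tilt (rad) of the bin full of white pralines, 0 = shut. Leave it shut.
- scoop_grip (a point): Middle of the black handle of the aluminium scoop that holds the dark pralines: a bar 15 mm wide (y), 18 mm tall (z), 110 mm long (x), its middle 38 mm above the scoop's underside. x points along the handle to the scoop's mouth, z up when it lies flat. The bowl begins 54 mm ahead of this point. Scoop about 140 g, with the pralines about 210 g.
- scoop_lip (a point): Middle of the lip at the scoop's open mouth, over which the pralines slide out: 169 mm ahead of the handle's middle and 30 mm lower (scoop lying flat); axes as for the handle. Bowl 84 mm wide, 113 mm long, flat-bottomed, its floor rising 5 mm at the mouth; back and rear of the side walls 46 mm tall, sides falling to 18 mm at the mouth.
- praline_1_center (a point): Centre of dark chocolate praline 1 of 6: round with a flat underside, 24 mm across, 19 mm tall, 11 g. Starts in the scoop.
- praline_2_center (a point): Centre of dark chocolate praline 2 of 6: round with a flat underside, 24 mm across, 19 mm tall, 11 g. Starts in the scoop.
- praline_3_center (a point): Centre of dark chocolate praline 3 of 6: round with a flat underside, 24 mm across, 19 mm tall, 11 g. Starts in the scoop.
- praline_4_center (a point): Centre of dark chocolate praline 4 of 6: round with a flat underside, 24 mm across, 19 mm tall, 11 g. Starts in the scoop.
- praline_5_center (a point): Centre of dark chocolate praline 5 of 6: round with a flat underside, 24 mm across, 19 mm tall, 11 g. Starts in the scoop.
- praline_6_center (a point): Centre of dark chocolate praline 6 of 6: round with a flat underside, 24 mm across, 19 mm tall, 11 g. Starts in the scoop.
- pay_terminal: Bystander: black card terminal on a round foot, 129 x 107 x 197 mm; origin at the centre of its underside. Leave it where it stands.
- cups: Bystander: upside-down stack of white paper cups, 76 mm across, 113 mm tall; origin at the centre of its underside. Leave it where it stands.
- stirrers: Bystander: upright bundle of thin brown stir sticks, 76 mm across, 143 mm tall; origin at the centre of its underside. Leave it where it stands.
- service_bell: Bystander: chromed counter bell on a black foot, 83 mm across, 74 mm tall; origin at the centre of its underside. Leave it where it stands.

How it is judged:
By the outcome, as a careful person would: the job done as asked, in the order asked, and still so for the second after the job is handed in, with the robot touching nothing.
It also fails if it takes over 72 s, if anything falls off the work surface, if the arm or the gripper's body presses on something with over 40 N, if the wrist force passes 120 N, or if a joint passes its speed limit or range.

## Working session

There is one attempt and no reset: what is moved stays moved. The work goes in short steps, Python scripts to look and compute and a tool call to move; the robot and the scene stay as the last step left them, time stands still between calls to the robot, and variables do not carry over. Pictures are saved under pics/ and viewed, at most 12 in all, crops included, and the job is handed in when it is done.

Besides the shell and the picture viewer there is one more tool, called by a JSON object that holds its "name" and its "arguments", one argument or row to a line. arm_command: Moves the arm, as the interface text tells. Its arguments: {"type":"object","properties":{"series":{"type":"array","items":{"type":"array","items":{"type":"array","items":{"type":"number"}}}},"hand":{"type":"number"},"squeeze":{"type":"number"}},"required":["series"]}

```bash
mkdir -p pics; cat > h.py <<'E'
import numpy as np, cv2
from station import monitor, cams, arm, finder
from scipy.spatial.transform import Rotation as R
def save(c,n):
    im=cams.camera(c); cv2.imwrite(f'pics/{n}.png',im[:,:,::-1]); return im
E
python3 - <<'E'
from h import *
s=monitor.sense(); print(s['t'],s['tool_pos'],s['ee_rot'],s['width'])
a=save('scene','s0'); b=save('top','t0')
cv2.imwrite('pics/both.png',cv2.resize(np.vstack([a,b])[:,:,::-1],(480,600)))
for c in ['scene','top']:
    k=cams.calibration(c); print(c,np.array(k['K']).tolist(),k['eye'],k['orientation'])
for c in ['scene','top']:
  for q in ['empty_bin_pull','empty_bin_hinge','scoop_grip','scoop_lip','empty_bin_case','pay_terminal','cups','stirrers','service_bell']:
    r=finder.tip_of(c,q); print(c,q,[(round(x['score'],2),np.round(x['centre'],3).tolist()) for x in r[:3]])
print(monitor.sense()['t'])
E
```

```text
0.0 [ 0.24191727 -0.62965785  0.23043002] [ 9.83223075e-01  1.82405221e-01 -1.98138236e-04 -8.25172930e-04] 0.9962322328578781
scene [[417.1165861013452, 0.0, 322.30980737265054], [0.0, 417.1165861013452, 197.8790832137712], [0.0, 0.0, 1.0]] [-0.64526068  0.58735174  0.98890735] [-0.25400257  0.41942598  0.75323795 -0.43840293]
top [[404.7428337122446, 0.0, 315.566805944163], [0.0, 404.7428337122446, 191.0441056618372], [0.0, 0.0, 1.0]] [ 0.36209475 -0.10083234  1.63920979] [-0.05418614  0.0438927   0.70642224 -0.70434715]
scene empty_bin_pull [(0.67, [0.537, 0.015, 0.189])]
scene empty_bin_hinge [(0.58, [0.579, 0.028, 0.026])]
scene scoop_grip [(0.54, [0.501, -0.335, 0.036])]
scene scoop_lip [(0.71, [0.586, 0.022, 0.027]), (0.52, [0.56, -0.491, 0.003])]
scene empty_bin_case [(0.97, [0.651, 0.03, 0.016])]
scene pay_terminal [(0.81, [0.56, 0.387, 0.002])]
scene cups [(0.75, [0.663, 0.323, -0.002])]
scene stirrers [(0.67, [0.716, -0.348, 0.002])]
scene service_bell []
top empty_bin_pull [(0.82, [0.541, 0.016, 0.184]), (0.29, [0.556, -0.422, 0.01])]
top empty_bin_hinge [(0.73, [0.576, 0.027, 0.024])]
top scoop_grip [(0.7, [0.5, -0.331, 0.037])]
top scoop_lip [(0.71, [0.557, -0.489, 0.006])]
top empty_bin_case [(0.88, [0.655, 0.034, 0.014]), (0.54, [0.507, -0.444, 0.013]), (0.32, [0.562, 0.393, -0.001])]
top pay_terminal [(0.94, [0.563, 0.39, -0.003]), (0.26, [0.554, -0.392, 0.018])]
top cups [(0.64, [0.668, 0.322, 0.002])]
top stirrers [(0.74, [0.709, -0.344, -0.0])]
top service_bell [(0.75, [0.502, -0.582, -0.001])]
1.0
```

View pics/s0.png

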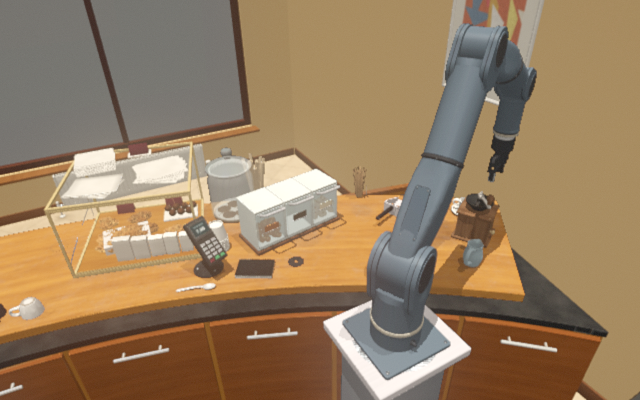

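View pics/t0.png

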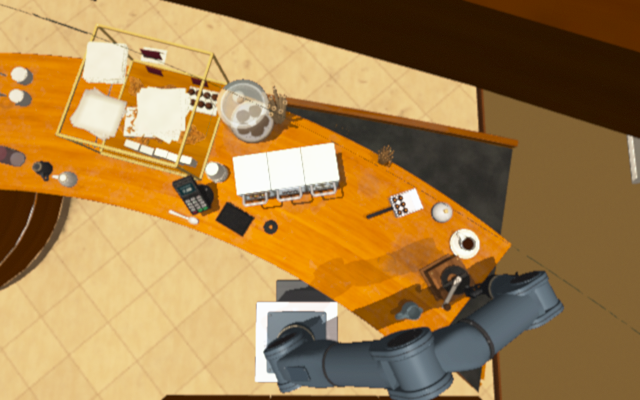

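The empty bin is the middle one, with its brown card at about (300,217) in the scene view. The scoop handle is at about (378,212) in the top view and its mouth is at about (420,203). Next I'll get the yaw of the cases and plan the approach to the pull.

```bash
cat >> h.py <<'E'
def ray(c,uv,z):
    k=cams.calibration(c); K=np.array(k['K']); q=np.array(k['orientation'])
    M=q if q.shape==(3,3) else R.from_quat(q).as_matrix()
    uv=np.atleast_2d(uv); d=np.c_[(uv[:,0]-K[0,2])/K[0,0],-(uv[:,1]-K[1,2])/K[1,1],-np.ones(len(uv))]@M.T
    e=np.array(k['eye']); return e+d*((z-e[2])/d[:,2])[:,None]
def pose(yaw,pitch=0):
    "tool down with tool x at azimuth yaw, then mouth-down pitch about bin/scoop +y"
    return R.from_euler('z',yaw)*R.from_euler('y',pitch)*R.from_euler('x',np.pi)
def plan(p,r,p0=None,r0=None):
    "row (mm, rad) from the current (or given) pose to p,r; p is TCP"
    s=monitor.sense(); p0=s['tool_pos'] if p0 is None else p0; r0=R.from_quat(s['ee_rot']) if r0 is None else r0
    d=r0.inv().apply(np.array(p)-p0)*1000; w=(r0.inv()*r).as_rotvec()
    return np.round(d,0).tolist()+np.round(w,3).tolist()
E
python3 - <<'E'
from h import *
im=cv2.imread('pics/t0.png').astype(int)
w=(im.min(2)>200)
pts=[]
for u in range(242,332):
    v=np.where(w[135:200,u])[0]
    if len(v): pts.append((u,135+v[0]))
P=ray('top',np.array(pts,float),0.184)
f=np.polyfit(P[:,1],P[:,0],1); f=np.polyfit(*P[abs(P[:,0]-np.polyval(f,P[:,1]))<.006][:,[1,0]].T,1)
yaw=np.arctan(-f[0]); print('yaw',yaw,'back x at y=.03',np.polyval(f,.03))
hin=np.array([.5775,.0275,0]); ex=np.array([np.cos(yaw),np.sin(yaw),0])
print('pull pred',hin-.044*ex,'case pred',hin+.07*ex)
r=pose(yaw)
print(plan([.5,0.02,.33],r))
E
```

```text
yaw 0.13993833405379869 back x at y=.03 0.720028007447617
pull pred [0.53393012 0.02136279 0.        ] case pred [0.64681572 0.03726374 0.        ]
[474.0, -514.0, -99.0, -0.0, -0.0, 0.227]
```

{"name": "arm_command", "arguments": {
  "series": [
    [[0,0,-40,0,0,0],[0,0,-90,0,0,0.05],[40,-43,-100,0,0,0.1],[80,-86,-100,0,0,0.15],[120,-129,-100,0,0,0.2],[160,-172,-100,0,0,0.227],[200,-215,-100,0,0,0.227],[240,-258,-100,0,0,0.227],[280,-301,-100,0,0,0.227],[320,-344,-100,0,0,0.227],[360,-387,-100,0,0,0.227],[400,-430,-100,0,0,0.227],[430,-472,-100,0,0,0.227],[460,-505,-100,0,0,0.227],[474,-514,-100,0,0,0.227],[474,-514,-100,0,0,0.227],[474,-514,-100,0,0,0.227],[474,-514,-100,0,0,0.227],[474,-514,-100,0,0,0.227],[474,-514,-100,0,0,0.227]]
  ],
  "hand": 0
}}

```text
t: 2.67
tool_pos: [0.5018, 0.0275, 0.3314]
ee_rot: [0.997, 0.074, 0.001, -0.002]
contact_force: [-0.2, 0.1, 0.1]
width: 0.003
grip_force: 0.0
```

```bash
python3 - <<'E'
from h import *
s=monitor.sense(); print(s['qpos'],s['tool_pos'],R.from_quat(s['ee_rot']).as_matrix()[:,0])
save('wrist','w1'); k=cams.calibration('wrist'); print(k['K'],k['T_tool_cam'])
for q in ['empty_bin_pull','empty_bin_hinge','empty_bin_mouth']:
    r=finder.tip_of('wrist',q); print(q,[(round(x['score'],2),np.round(x['centre'],3).tolist()) for x in r[:3]])
E
```

```text
[ 0.0586175   0.24201893 -0.26420373  1.71006094  0.06340502  1.19626723
 -1.64308651] [0.50180194 0.02754229 0.33137112] [0.98891369 0.14848012 0.00183656]
[[299.56976355   0.         318.04064982]
 [  0.         299.56976355 199.3406729 ]
 [  0.           0.           1.        ]] [[ 1.48262086e-04  9.47956711e-01  3.18399204e-01  8.30383411e-02]
 [ 9.99999985e-01 -1.69287132e-04  3.83631251e-05 -1.30647419e-03]
 [ 9.02674699e-05  3.18399193e-01 -9.47956721e-01 -1.42107503e-01]
 [ 0.00000000e+00  0.00000000e+00  0.00000000e+00  1.00000000e+00]]
empty_bin_pull [(0.73, [0.536, 0.017, 0.187])]
empty_bin_hinge []
empty_bin_mouth []
```

View pics/w1.png

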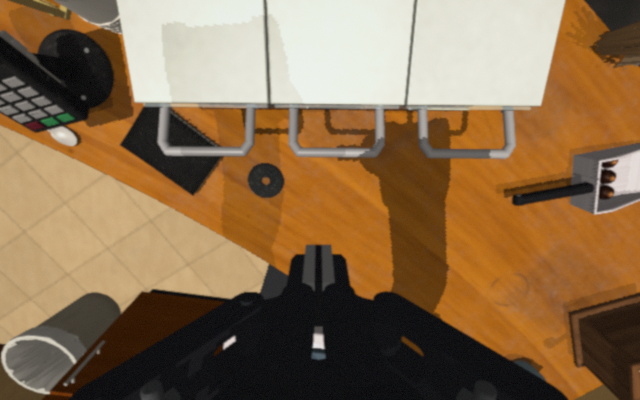

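The wrist view shows the middle bin's wire pull running from about (293,151) to (381,155), with the case front edge at row 106. The gripper is aligned with the cases.

```bash
cat >> h.py <<'E'
def wray(uv,z,s=None):
    s=s or monitor.sense(); k=cams.calibration('wrist'); K=np.array(k['K']); T=np.array(k['T_tool_cam'])
    M=R.from_quat(s['ee_rot']).as_matrix(); d=np.array([(uv[0]-K[0,2])/K[0,0],-(uv[1]-K[1,2])/K[1,1],-1])
    o=M@T[:3,3]+s['tool_pos']; d=M@T[:3,:3]@d; return o+d*(z-o[2])/d[2]
E
python3 - <<'E'
from h import *
print('bar',wray((337,153),.186),wray((293,151),.186),wray((381,155),.186),'case edge',wray((270,106),.184),wray((405,106),.184))
yaw=.14; ex=np.array([np.cos(yaw),np.sin(yaw),0])
hin=np.array([.5775,.0275,0]); 
b=wray((337,153),.186)
for bar in (b,np.array([.5365,.0165,.186])):
  p=bar+.022*ex; p[2]=.25; print(p,plan(p,pose(yaw)))
E
```

```text
bar [0.53548244 0.00643385 0.186     ] [0.53154083 0.04856533 0.186     ] [ 0.53944149 -0.03588423  0.186     ] case edge [0.56953952 0.07434479 0.184     ] [ 0.58677645 -0.04897923  0.184     ]
[0.55726719 0.0095038  0.25      ] [56.0, 17.0, 81.0, 0.001, 0.0, -0.001]
[0.55828475 0.01956995 0.25      ] [58.0, 7.0, 81.0, 0.001, 0.0, -0.001]
```

{"name": "arm_command", "arguments": {
  "series": [
    [[25,6,10,0,0,0],[50,12,20,0,0,0],[57,12,50,0,0,0],[57,12,85,0,0,0],[57,12,110,0,0,0],[57,12,130,0,0,0],[57,12,145,0,0,0],[57,12,155,0,0,0],[57,12,163,0,0,0],[57,12,163,0,0,0],[57,12,163,0,0,0]]
  ],
  "hand": 0
}}

```text
t: 3.78
tool_pos: [0.5585, 0.0153, 0.1688]
ee_rot: [0.998, 0.069, 0.0, 0.0]
contact_force: [-0.1, 0.1, -0.2]
width: -0.0
grip_force: 0.0
```

```bash
python3 - <<'E'
from h import *
s=monitor.sense(); print(s['t'],s['qpos'],s['tool_pos'],s['contact_force'])
save('wrist','w2')
E
```

```text
3.7833 [ 0.04658236  0.47357051 -0.23267404  1.82669002  0.13988025  0.85674792
 -1.68489765] [0.55853365 0.01526222 0.16876605] [-0.13644619  0.06217127 -0.18752719]
```

View pics/w2.png

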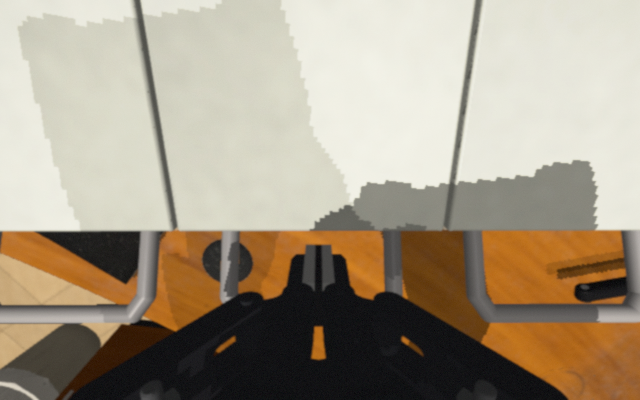

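The shut fingers, at about (319,260), are between the front and the bar and centred between the wire ends at columns 231 and 392. Now I'll pull along the arc.

{"name": "arm_command", "arguments": {
  "series": [
    [[-5,0,0,0,0,0],[-12,0,1,0,0,0],[-20,0,4,0,0,0],[-28,0,7,0,0,0],[-37,0,12,0,0,0],[-44,0,16,0,0,0],[-51,0,21,0,0,0],[-58,0,25,0,0,0],[-65,0,30,0,0,0],[-71,0,36,0,0,0],[-77,0,42,0,0,0],[-83,0,48,0,0,0],[-89,0,54,0,0,0],[-95,0,61,0,0,0],[-100,0,69,0,0,0],[-105,0,77,0,0,0],[-105,0,77,0,0,0],[-105,0,77,0,0,0],[-105,0,77,0,0,0]]
  ]
}}

```text
t: 5.42
tool_pos: [0.4544, 0.0012, 0.0912]
ee_rot: [0.998, 0.07, -0.0, -0.0]
contact_force: [1.3, 1.1, -0.9]
width: -0.004
grip_force: 0.6
```

```bash
python3 - <<'E'
from h import *
s=monitor.sense(); print(s['t'],s['qpos'],s['tool_pos'],s['contact_force'])
save('scene','s2');save('top','t2')
for c in ['scene','top']:
  for q in ['empty_bin_pull','empty_bin_mouth','empty_bin_hinge','scoop_grip','scoop_lip']:
    r=finder.tip_of(c,q); print(c,q,[(round(x['score'],2),np.round(x['centre'],3).tolist()) for x in r[:2]])
E
```

```text
5.4167 [ 0.04541849  0.46145164 -0.21101692  2.16484967  0.18469415  0.53177654
 -1.73473263] [0.45436542 0.0011933  0.09120671] [ 1.32199987  1.14349833 -0.89537762]
scene empty_bin_pull [(0.59, [0.439, 0.0, 0.111])]
scene empty_bin_mouth [(0.6, [0.533, 0.014, 0.15])]
scene empty_bin_hinge [(0.87, [0.581, 0.026, 0.03])]
scene scoop_grip []
scene scoop_lip []
top empty_bin_pull [(0.41, [0.551, -0.396, 0.011]), (0.16, [0.531, 0.016, 0.151])]
top empty_bin_mouth [(0.6, [0.527, 0.014, 0.15])]
top empty_bin_hinge [(0.6, [0.579, 0.023, 0.024])]
top scoop_grip [(0.62, [0.498, -0.332, 0.036])]
top scoop_lip [(0.7, [0.559, -0.492, 0.006])]
```

The bin rests open: the pull is at about (0.439, 0.0, 0.111) and the mouth at about (0.53, 0.014, 0.15). Next I'll unhook, lift and go above the scoop handle.

{"name": "arm_command", "arguments": {
  "series": [
    [[5,0,0,0,0,0],[6,0,-15,0,0,0],[6,0,-40,0,0,0],[6,0,-75,0,0,0],[6,0,-115,0,0,0],[6,0,-155,0,0,0],[6,0,-195,0,0,0],[6,0,-235,0,0,0],[6,0,-240,0,0,0]]
  ]
}}

```text
t: 6.77
tool_pos: [0.4626, 0.0023, 0.3379]
ee_rot: [0.998, 0.07, 0.005, 0.0]
contact_force: [0.9, -0.6, 0.5]
width: 0.005
grip_force: 0.0
```

```bash
python3 - <<'E'
from h import *
s=monitor.sense(); print(s['t'],s['tool_pos'],s['contact_force'])
print(plan([.499,-.333,.22],pose(1.93)))
E
```

```text
6.7667 [0.46255664 0.00230321 0.33791903] [ 0.94683702 -0.55767783  0.53977633]
[-12.0, 337.0, 118.0, 0.009, -0.006, -1.79]
```

{"name": "arm_command", "arguments": {
  "series": [
    [[0,20,0,0,0,-0.12],[0,45,0,0,0,-0.24],[0,70,0,0,0,-0.36],[0,95,0,0,0,-0.48],[0,120,0,0,0,-0.6],[-5,145,10,0,0,-0.72],[-5,170,20,0,0,-0.84],[-5,195,30,0,0,-0.96],[-8,220,40,0,0,-1.08],[-8,245,50,0,0,-1.2],[-10,270,60,0,0,-1.32],[-10,295,75,0,0,-1.44],[-12,315,90,0,0,-1.56],[-12,330,105,0,0,-1.68],[-12,337,118,0,0,-1.79],[-12,337,118,0,0,-1.79],[-12,337,118,0,0,-1.79],[-12,337,118,0,0,-1.79]]
  ],
  "hand": 0.6
}}

```text
t: 8.27
tool_pos: [0.4957, -0.3327, 0.214]
ee_rot: [0.571, 0.821, 0.0, 0.0]
contact_force: [0.7, -0.1, 0.9]
width: 0.597
grip_force: 0.0
```

```bash
python3 - <<'E'
from h import *
s=monitor.sense(); print(s['t'],s['qpos'],s['tool_pos'],s['ee_rot'])
save('wrist','w3')
m=finder.silhouettes('wrist','scoop_grip'); print(len(m),[x['score'] for x in m])
for q in ['scoop_grip','scoop_lip']:
    r=finder.tip_of('wrist',q); print(q,[(round(x['score'],2),np.round(x['centre'],3).tolist()) for x in r[:2]])
E
```

```text
8.2667 [ 0.78776128  0.49622923 -0.4247354   1.66651188  0.2304632   1.02844493
  0.64475466] [ 0.49574394 -0.33265047  0.2139693 ] [5.70735858e-01 8.21133658e-01 3.00362254e-04 7.63363759e-05]
0 []
scoop_grip [(0.64, [0.503, -0.333, 0.04]), (0.37, [0.501, -0.412, 0.014])]
scoop_lip [(0.82, [0.56, -0.495, 0.007])]
```

View pics/w3.png

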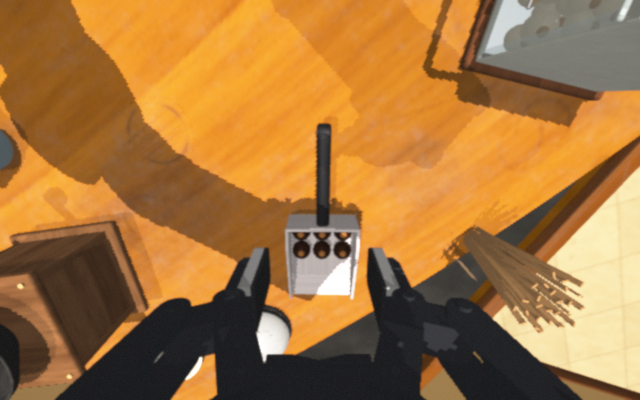

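The scoop handle runs from about (324,126) to (322,223), and the bowl with all six pralines is at about (322,245). It is aligned with the gripper.

```bash
python3 - <<'E'
from h import *
a=wray((324,127),.047); b=wray((322.5,220),.047); print(a,b,(a+b)/2,np.linalg.norm(b-a)); d=b-a; yaw=np.arctan2(d[1],d[0]); print(yaw)
f=np.array([.560-.501,-.494+.333]); print(np.arctan2(f[1],f[0]))
g=(a+b)/2; g[2]=.019
print(plan(g,pose(yaw+np.pi)), plan([.501,-.333,.019],pose(yaw+np.pi)))
E
```

```text
[ 0.48339472 -0.27798656  0.047     ] [ 0.51799663 -0.37318638  0.047     ] [ 0.50069568 -0.32558647  0.047     ] 0.10129312756166126
-1.2221756912616424
-1.2195340478468102
[5.0, 7.0, 195.0, 0.001, 0.001, 0.01] [-2.0, 5.0, 195.0, 0.001, 0.001, 0.01]
```

{"name": "arm_command", "arguments": {
  "series": [
    [[0,6,40,0,0,0.01],[0,6,80,0,0,0.01],[0,6,115,0,0,0.01],[0,6,145,0,0,0.01],[0,6,170,0,0,0.01],[0,6,185,0,0,0.01],[0,6,195,0,0,0.01],[0,6,195,0,0,0.01]]
  ]
}}

```text
t: 9.13
tool_pos: [0.5004, -0.3306, 0.0169]
ee_rot: [0.574, 0.819, -0.0, -0.001]
contact_force: [0.0, -0.1, -0.1]
width: 0.599
grip_force: 0.0
```

{"name": "arm_command", "arguments": {
  "series": [
    [[0,0,0,0,0,0],[0,0,0,0,0,0],[0,0,0,0,0,0],[0,0,0,0,0,0],[0,0,0,0,0,0],[0,0,0,0,0,0],[0,0,0,0,0,0],[0,0,0,0,0,0],[0,0,0,0,0,0],[0,0,0,0,0,0]]
  ],
  "hand": 0,
  "squeeze": 100
}}

```text
t: 9.97
tool_pos: [0.5017, -0.3316, 0.0195]
ee_rot: [0.574, 0.819, 0.0, 0.001]
contact_force: [-1.1, 1.0, 7.7]
width: 0.153
grip_force: 97.7
```

{"name": "arm_command", "arguments": {
  "series": [
    [[0,0,-5,0,0,0],[0,0,-15,0,0,0],[0,0,-30,0,-0.02,0],[0,0,-50,0,-0.04,0],[0,0,-75,0,-0.06,0],[0,0,-105,0,-0.08,0],[0,0,-140,0,-0.1,0],[0,0,-175,0,-0.1,0],[0,0,-205,0,-0.1,0],[0,0,-230,0,-0.1,0],[0,0,-250,0,-0.1,0],[0,0,-260,0,-0.1,0],[0,0,-260,0,-0.1,0]]
  ]
}}

```text
t: 11.05
tool_pos: [0.5016, -0.3315, 0.281]
ee_rot: [0.573, 0.818, -0.028, 0.043]
contact_force: [0.3, 0.0, -1.5]
width: 0.156
grip_force: 97.7
```

```bash
python3 - <<'E'
from h import *
s=monitor.sense(); print(s['t'],s['qpos'],s['tool_pos'],s['contact_force'],s['moment'],s['width'])
save('scene','s3');save('top','t3')
for c in ['scene','top']:
  for q in ['scoop_grip','scoop_lip']:
    r=finder.tip_of(c,q); print(c,q,[(round(x['score'],2),np.round(x['centre'],3).tolist()) for x in r[:2]])
  r=finder.tip_of(c,'praline_1_center'); print([(round(x['score'],2),np.round(x['centre'],3).tolist()) for x in r])
M=R.from_quat(s['ee_rot']).as_matrix(); print('grip',s['tool_pos']-.019*M[:,2]); print(M[:,0])
# pour geometry
yaw=.14; ex=np.array([np.cos(yaw),np.sin(yaw),0]); ez=np.array([0,0,1.])
def tcp(lip,th):
    c,sn=np.cos(th),np.sin(th); sx=ex*c-ez*sn; sz=ez*c+ex*sn
    return lip-.169*sx+.030*sz-.019*sz, pose(yaw+np.pi,-th)
mouth=np.array([.532,.013,.15])
for lip,th in [(mouth+ex*.03+ez*.15,-.0),(mouth-ex*.01+ez*.08,.2),(mouth-ex*.02+ez*.04,.5),(mouth-ex*.02+ez*.03,.9)]:
    p,r=tcp(lip,th); print(th,lip,p,plan(p,r))
E
```

```text
11.05 [ 0.72907122  0.39766072 -0.38925416  1.63578025  0.25387916  1.07766591
  0.60715635] [ 0.50163902 -0.33150518  0.28099758] [ 0.26905003  0.01894135 -1.52278089] [ 0.30262633  0.06608678 -0.03955772] 0.15582999109612544
scene scoop_grip [(0.56, [0.501, -0.331, 0.297])]
scene scoop_lip [(0.52, [0.56, 0.389, 0.002])]
[(0.64, [0.503, -0.582, 0.005])]
top scoop_grip [(0.7, [0.531, 0.018, 0.153])]
top scoop_lip [(0.87, [0.56, -0.49, 0.28]), (0.16, [0.712, -0.344, -0.004])]
[]
grip [ 0.50092687 -0.32968625  0.2998969 ]
[-0.33977044  0.93487576 -0.10277822]
-0.0 [0.56170648 0.01718629 0.3       ] [ 0.39435998 -0.00639649  0.311     ] [337.0, 11.0, -67.0, -0.068, 0.082, -1.36]
0.2 [0.52209784 0.01160457 0.23      ] [ 0.36025111 -0.01120318  0.27435585] [347.0, -23.0, -31.0, 0.068, 0.25, -1.364]
0.5 [0.51219568 0.01020914 0.19      ] [ 0.37055739 -0.0097508   0.28067632] [344.0, -12.0, -37.0, 0.274, 0.501, -1.352]
0.9 [0.51219568 0.01020914 0.18      ] [ 0.41670372 -0.00324777  0.31921996] [331.0, 33.0, -75.0, 0.55, 0.834, -1.3]
```

{"name": "arm_command", "arguments": {
  "series": [
    [[2,0,-1,-0.001,0,-0.009],[9,0,-4,-0.004,0,-0.036],[20,1,-8,-0.009,0,-0.081],[35,2,-14,-0.015,0,-0.143],[54,3,-20,-0.022,0,-0.217],[76,4,-26,-0.032,0,-0.306],[100,5,-32,-0.042,0,-0.404],[127,6,-38,-0.053,0,-0.51],[154,8,-44,-0.064,0,-0.62],[182,9,-50,-0.076,0,-0.733],[209,11,-54,-0.087,0,-0.843],[236,12,-57,-0.098,0,-0.949],[260,13,-60,-0.108,0,-1.047],[282,14,-62,-0.118,0,-1.136],[301,15,-63,-0.125,0,-1.21],[316,16,-64,-0.131,0,-1.272],[327,17,-64,-0.136,0,-1.317],[334,17,-64,-0.139,0,-1.344],[336,17,-64,-0.14,0,-1.353],[336,17,-64,-0.14,0,-1.353]]
  ]
}}

```text
t: 13.12
tool_pos: [0.4002, -0.0052, 0.3085]
ee_rot: [-0.069, 0.996, 0.005, 0.051]
contact_force: [0.8, 0.1, -1.9]
width: 0.156
grip_force: 97.7
```

```bash
python3 - <<'E'
from h import *
s=monitor.sense(); print(s['t'],s['qpos'],s['tool_pos'],s['contact_force'],s['width'])
M=R.from_quat(s['ee_rot']).as_matrix(); print(M[:,0])
save('scene','s4');save('top','t4')
a=cv2.imread('pics/s4.png')[140:280,180:400]; b=cv2.imread('pics/t4.png')[120:260,210:430]
cv2.imwrite('pics/c4.png',np.vstack([cv2.resize(x,None,fx=2.1,fy=2.1,interpolation=cv2.INTER_CUBIC) for x in (a,b)]))
for c in ['scene','top']:
  for q in ['scoop_lip','empty_bin_mouth']:
    r=finder.tip_of(c,q); print(c,q,[(round(x['score'],2),np.round(x['centre'],3).tolist()) for x in r[:2]])
E
```

```text
13.1167 [ 0.68705402  0.06126068 -0.82323899  2.01837019  0.05053628  0.97955202
  1.55078989] [ 0.40016422 -0.00522351  0.30851561] [ 0.79362267  0.10928097 -1.88339518] 0.15600962718703643
[-0.98517753 -0.13767642 -0.1023252 ]
scene scoop_lip [(0.97, [0.572, 0.021, 0.307])]
scene empty_bin_mouth [(0.85, [0.53, 0.014, 0.15])]
top scoop_lip [(0.77, [0.568, 0.018, 0.311]), (0.66, [0.579, 0.022, 0.102])]
top empty_bin_mouth [(0.72, [0.529, 0.013, 0.153])]
```

View pics/c4.png

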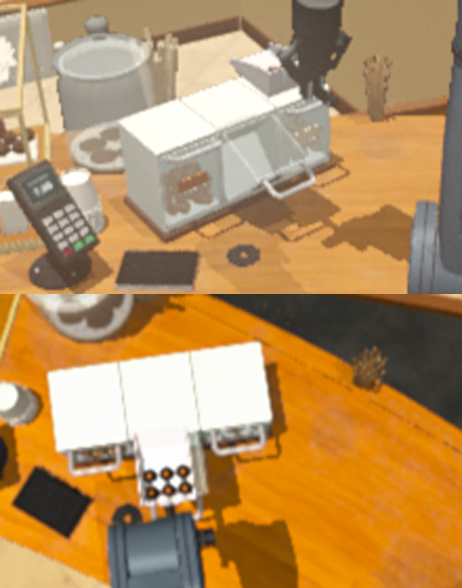

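All six pralines are still in the scoop, at about (165,483) in the lower crop, with the lip over the case behind the open bin. Next I'll compute the pour rows.

```bash
cat >> h.py <<'E'
EX=np.array([np.cos(.14),np.sin(.14),0]); EZ=np.array([0,0,1.]); MOUTH=np.array([.530,.0135,.15])
def tcp(dx,z,th,dy=0):
    lip=MOUTH+EX*dx; lip[2]=z; c,sn=np.cos(th),np.sin(th); sx=EX*c-EZ*sn; sz=EZ*c+EX*sn
    return lip-.169*sx+.011*sz, pose(.14+np.pi,-th)
E
python3 - <<'E'
from h import *
for dx,z,th in [(.03,.30,0),(.01,.26,.1),(-.01,.235,.2),(-.015,.215,.3),(-.02,.205,.4),(-.02,.2,.5),(-.02,.195,.6),(-.02,.19,.7),(-.02,.19,.8),(-.02,.19,.88)]:
    p,r=tcp(dx,z,th); print(th,np.round(p,3),plan(p,r))
E
```

```text
0 [ 0.392 -0.006  0.311] [8.0, 1.0, -3.0, 0.003, 0.102, -0.003]
0.1 [ 0.374 -0.008  0.288] [28.0, 1.0, 18.0, 0.003, 0.202, -0.003]
0.2 [ 0.358 -0.011  0.279] [45.0, 1.0, 25.0, 0.003, 0.302, -0.002]
0.3 [ 0.358 -0.011  0.275] [46.0, 1.0, 28.0, 0.003, 0.402, -0.002]
0.4 [ 0.36  -0.01   0.281] [43.0, 1.0, 23.0, 0.004, 0.502, -0.002]
0.5 [ 0.369 -0.009  0.291] [34.0, 1.0, 14.0, 0.004, 0.602, -0.002]
0.6 [ 0.378 -0.008  0.3  ] [23.0, 1.0, 7.0, 0.004, 0.702, -0.002]
0.7 [ 0.389 -0.006  0.307] [11.0, 1.0, -0.0, 0.004, 0.802, -0.002]
0.8 [ 0.401 -0.005  0.319] [-2.0, 1.0, -10.0, 0.004, 0.902, -0.001]
0.88 [ 0.412 -0.003  0.327] [-13.0, 1.0, -18.0, 0.004, 0.982, -0.001]
```

{"name": "arm_command", "arguments": {
  "series": [
    [[2,1,-1,0,0.03,0],[5,1,-3,0,0.06,0],[8,1,-3,0,0.1,0],[15,1,3,0,0.13,0],[21,1,10,0,0.16,0],[28,1,18,0,0.2,0],[34,1,21,0,0.23,0],[40,1,24,0,0.26,0],[45,1,25,0,0.29,0],[46,1,26,0,0.31,0],[46,1,26,0,0.31,0],[46,1,26,0,0.31,0]]
  ]
}}

```text
t: 14.42
tool_pos: [0.3579, -0.01, 0.2777]
ee_rot: [-0.069, 0.992, -0.005, -0.103]
contact_force: [-0.4, -0.0, -1.9]
width: 0.157
grip_force: 97.6
```

```bash
python3 - <<'E'
from h import *
s=monitor.sense(); print(s['t'],s['qpos'],s['tool_pos'],s['contact_force'],s['width'])
M=R.from_quat(s['ee_rot']).as_matrix(); print(M[:,0])
save('scene','s5');save('top','t5')
for c in ['scene','top']:
  for q in ['scoop_lip','scoop_grip']:
    r=finder.tip_of(c,q); print(c,q,[(round(x['score'],2),np.round(x['centre'],3).tolist()) for x in r[:2]])
for dx,z,th in [(-.015,.215,.3),(-.02,.205,.4),(-.02,.2,.5),(-.02,.195,.6),(-.02,.19,.7),(-.02,.19,.8),(-.02,.19,.88)]:
    p,r=tcp(dx,z,th); print(th,np.round(p,3),plan(p,r))
E
```

```text
14.4167 [ 0.566663    0.23847062 -0.82934544  1.95606783  0.15401645  1.23437988
  1.37708978] [ 0.35792803 -0.01001359  0.27771735] [-0.36914    -0.0413548  -1.93835949] 0.15688493177281015
[-0.96908156 -0.1361013   0.20580903]
scene scoop_lip [(0.64, [0.523, 0.017, 0.226]), (0.2, [0.561, 0.388, 0.001])]
scene scoop_grip [(0.87, [0.363, -0.006, 0.291])]
top scoop_lip [(0.41, [0.521, 0.017, 0.229])]
top scoop_grip []
0.3 [ 0.358 -0.011  0.275] [-1.0, -1.0, 2.0, 0.003, 0.093, -0.001]
0.4 [ 0.36  -0.01   0.281] [-2.0, -1.0, -3.0, 0.003, 0.193, -0.001]
0.5 [ 0.369 -0.009  0.291] [-8.0, -1.0, -15.0, 0.003, 0.293, -0.001]
0.6 [ 0.378 -0.008  0.3  ] [-16.0, -0.0, -25.0, 0.003, 0.393, -0.001]
0.7 [ 0.389 -0.006  0.307] [-25.0, -0.0, -35.0, 0.003, 0.493, -0.0]
0.8 [ 0.401 -0.005  0.319] [-35.0, -0.0, -49.0, 0.003, 0.593, -0.0]
0.88 [ 0.412 -0.003  0.327] [-44.0, -0.0, -59.0, 0.003, 0.673, -0.0]
```

{"name": "arm_command", "arguments": {
  "series": [
    [[-1,-1,2,0,0.045,0],[-1,-1,2,0,0.093,0],[-2,-1,0,0,0.145,0],[-2,-1,-3,0,0.193,0],[-5,-1,-9,0,0.243,0],[-8,-1,-15,0,0.293,0],[-12,0,-20,0,0.343,0],[-16,0,-25,0,0.393,0],[-20,0,-30,0,0.443,0],[-25,0,-35,0,0.493,0],[-30,0,-42,0,0.543,0],[-35,0,-49,0,0.593,0],[-40,0,-54,0,0.633,0],[-44,0,-59,0,0.673,0],[-44,0,-59,0,0.673,0],[-44,0,-59,0,0.673,0],[-44,0,-59,0,0.673,0],[-44,0,-59,0,0.673,0]]
  ]
}}

```text
t: 16.22
tool_pos: [0.4123, -0.0025, 0.3266]
ee_rot: [-0.063, 0.903, -0.028, -0.425]
contact_force: [-0.4, 0.2, -1.4]
width: 0.157
grip_force: 97.9
```

```bash
python3 - <<'E'
from h import *
s=monitor.sense(); print(s['t'],s['qpos'],s['tool_pos'],s['contact_force'],s['width'])
M=R.from_quat(s['ee_rot']).as_matrix(); print(M[:,0])
save('scene','s6');save('top','t6')
a=cv2.imread('pics/s6.png')[140:280,180:400]; b=cv2.imread('pics/t6.png')[120:260,210:430]
cv2.imwrite('pics/c6.png',np.vstack([cv2.resize(x,None,fx=2.1,fy=2.1,interpolation=cv2.INTER_CUBIC) for x in (a,b)]))
for c in ['scene','top']:
  for q in ['scoop_lip','praline_1_center']:
    r=finder.tip_of(c,q); print(c,q,[(round(x['score'],2),np.round(x['centre'],3).tolist()) for x in r])
E
```

```text
16.2167 [ 0.12709631  0.65051928 -0.44283507  1.43213463  0.10196311  1.98436486
  1.35157297] [ 0.41225239 -0.00253843  0.32659997] [-0.4073524   0.17738504 -1.41691464] 0.15723929143873172
[-0.63100707 -0.09030663  0.77050295]
scene scoop_lip [(0.6, [0.514, 0.015, 0.181]), (0.52, [0.718, -0.345, -0.001])]
scene praline_1_center []
top scoop_lip []
top praline_1_center []
```

View pics/c6.png

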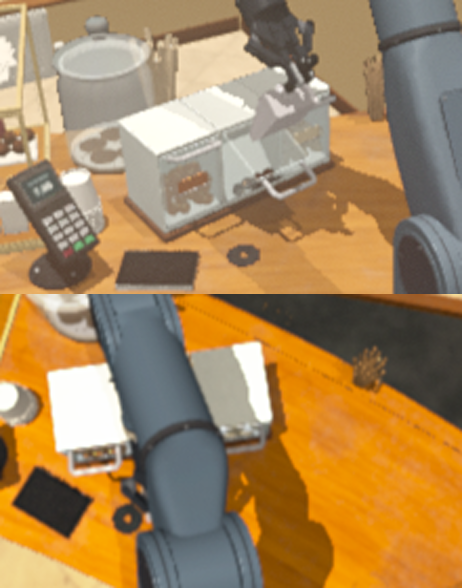

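Pralines now show in the tipped bin at about (262,184) in the upper crop. I'll shake lightly so nothing hangs in the scoop, then tilt back and check.

{"name": "arm_command", "arguments": {
  "series": [
    [[6,0,0,0,0,0],[0,0,0,0,0,0],[7,0,0,0,0,0],[0,0,0,0,0,0],[7,0,0,0,-0.03,0],[0,0,0,0,0,0],[0,0,0,0,0,0],[0,0,0,0,0,0],[10,0,-10,0,-0.08,0],[20,0,-20,0,-0.16,0],[30,0,-30,0,-0.24,0],[40,0,-40,0,-0.32,0],[45,0,-45,0,-0.4,0],[45,0,-45,0,-0.48,0],[45,0,-45,0,-0.56,0],[45,0,-45,0,-0.64,0],[45,0,-45,0,-0.72,0],[45,0,-45,0,-0.8,0],[45,0,-45,0,-0.8,0],[45,0,-45,0,-0.8,0]]
  ]
}}

```text
t: 18.18
tool_pos: [0.4175, -0.0023, 0.3905]
ee_rot: [-0.069, 0.997, -0.002, -0.04]
contact_force: [0.7, -1.0, -1.2]
width: 0.159
grip_force: 97.7
```

```bash
python3 - <<'E'
from h import *
s=monitor.sense(); print(s['t'],s['qpos'],s['tool_pos'],s['contact_force'],s['width'])
M=R.from_quat(s['ee_rot']).as_matrix(); print(M[:,0])
save('scene','s7');save('top','t7')
a=cv2.imread('pics/s7.png')[140:280,180:400]; b=cv2.imread('pics/t7.png')[120:260,210:430]
cv2.imwrite('pics/c7.png',np.vstack([cv2.resize(x,None,fx=2.1,fy=2.1,interpolation=cv2.INTER_CUBIC) for x in (a,b)]))
for c in ['scene','top']:
  for q in ['scoop_lip','praline_1_center']:
    r=finder.tip_of(c,q); print(c,q,[(round(x['score'],2),np.round(x['centre'],3).tolist()) for x in r])
E
```

```text
18.1833 [ 0.226371    0.12485661 -0.38532736  1.70698373  0.04377398  1.39975194
  1.5412295 ] [ 0.41748603 -0.00225783  0.39051741] [ 0.66240461 -0.99174893 -1.20508953] 0.15861858290978273
[-0.98728689 -0.13696347  0.08065729]
scene scoop_lip [(0.97, [0.585, 0.023, 0.362])]
scene praline_1_center []
top scoop_lip [(0.6, [0.585, 0.023, 0.365])]
top praline_1_center []
```

View pics/c7.png

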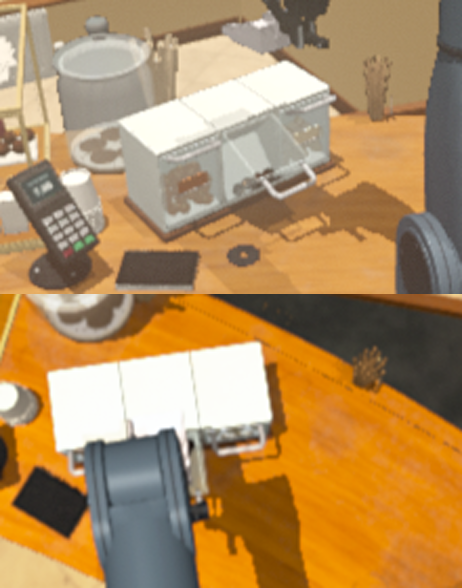

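The arm hides the scoop from above here. I'll carry it back above its resting place and check there.

```bash
python3 - <<'E'
from h import *
print(plan([.5016,-.3315,.2],pose(-1.22+np.pi)))
E
```

```text
[-52.0, -339.0, 184.0, -0.053, -0.072, 1.358]
```

{"name": "arm_command", "arguments": {
  "series": [
    [[-1,-5,0,-0.001,-0.002,0.02],[-3,-17,0,-0.003,-0.004,0.07],[-5,-34,0,-0.006,-0.008,0.14],[-8,-55,2,-0.009,-0.012,0.22],[-12,-78,5,-0.012,-0.017,0.31],[-16,-104,10,-0.016,-0.022,0.415],[-20,-131,18,-0.02,-0.028,0.525],[-25,-160,30,-0.025,-0.034,0.64],[-29,-188,45,-0.029,-0.04,0.75],[-33,-215,62,-0.034,-0.046,0.86],[-37,-241,80,-0.038,-0.051,0.965],[-41,-266,100,-0.042,-0.056,1.06],[-44,-288,118,-0.045,-0.061,1.15],[-47,-306,135,-0.048,-0.065,1.22],[-49,-321,150,-0.05,-0.068,1.28],[-51,-331,165,-0.052,-0.07,1.32],[-52,-337,176,-0.053,-0.072,1.35],[-52,-339,184,-0.053,-0.072,1.358],[-52,-339,184,-0.053,-0.072,1.358],[-52,-339,184,-0.053,-0.072,1.358]]
  ]
}}

```text
t: 20.15
tool_pos: [0.5017, -0.3318, 0.2013]
ee_rot: [0.573, 0.82, 0.001, 0.001]
contact_force: [0.6, -0.2, -0.2]
width: 0.154
grip_force: 97.7
```

```bash
python3 - <<'E'
from h import *
s=monitor.sense(); print(s['t'],s['qpos'],s['tool_pos'],s['contact_force'],s['width'])
M=R.from_quat(s['ee_rot']).as_matrix(); print(M[:,0])
w=save('wrist','w8');t=save('top','t8')
a=w[180:320,210:430]; b=t[120:260,230:450]
cv2.imwrite('pics/c8.png',np.vstack([cv2.resize(x,None,fx=2.1,fy=2.1,interpolation=cv2.INTER_CUBIC) for x in (a,b)])[:,:,::-1])
for c in ['wrist','top']:
  for q in ['scoop_lip','praline_1_center']:
    r=finder.tip_of(c,q); print(c,q,[(round(x['score'],2),np.round(x['centre'],3).tolist()) for x in r])
print(plan([.5016,-.3315,.0195],pose(-1.22+np.pi)))
E
```

```text
20.15 [ 0.50085086  0.49138354  0.00931728  1.68347678 -0.0064543   0.96540997
  0.86401479] [ 0.50166439 -0.33178269  0.20125014] [ 0.58028364 -0.17925409 -0.21130904] 0.15390363426519
[-3.44101927e-01  9.38932202e-01 -4.29393920e-04]
wrist scoop_lip []
wrist praline_1_center [(0.6, [0.506, -0.33, 0.222])]
top scoop_lip [(0.41, [0.558, -0.491, 0.188])]
top praline_1_center [(0.49, [0.571, 0.05, 0.046]), (0.44, [0.568, -0.008, 0.062]), (0.41, [0.712, -0.342, -0.003])]
[1.0, -1.0, 183.0, 0.003, 0.002, 0.0]
```

View pics/c8.png

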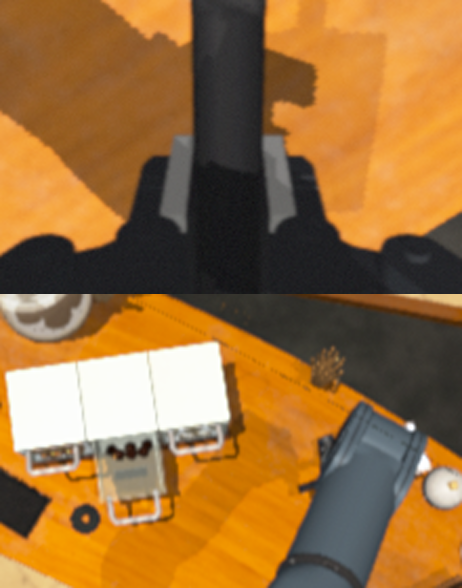

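Pralines lie in the bin at about (130,448) in the lower crop, and I'll count them exactly once the arm is clear. Lowering the scoop now.

{"name": "arm_command", "arguments": {
  "series": [
    [[0,0,30,0,0,0],[0,0,65,0,0,0],[1,-1,95,0,0,0],[1,-1,120,0,0,0],[1,-1,140,0,0,0],[1,-1,155,0,0,0],[1,-1,166,0,0,0],[1,-1,173,0,0,0],[1,-1,178,0,0,0],[1,-1,181,0,0,0],[1,-1,182,0,0,0],[1,-1,182,0,0,0],[1,-1,182,0,0,0]]
  ]
}}

```text
t: 21.53
tool_pos: [0.5012, -0.3319, 0.0201]
ee_rot: [0.573, 0.82, 0.001, 0.002]
contact_force: [-0.5, 0.6, 1.0]
width: 0.157
grip_force: 98.0
```

{"name": "arm_command", "arguments": {
  "series": [
    [[0,0,0,0,0,0],[0,0,0,0,0,0],[0,0,0,0,0,0],[0,0,0,0,0,0],[0,0,0,0,0,0]]
  ],
  "hand": 0.5
}}

```text
t: 21.95
tool_pos: [0.5009, -0.3317, 0.0193]
ee_rot: [0.573, 0.82, 0.0, 0.001]
contact_force: [-0.3, -0.2, -0.2]
width: 0.503
grip_force: 0.0
```

{"name": "arm_command", "arguments": {
  "series": [
    [[0,0,-15,0,0,0],[0,0,-40,0,0,0],[0,0,-75,0,0,0],[0,0,-115,0,0,0],[0,0,-155,0,0,0],[0,0,-195,0,0,0],[0,0,-235,0,0,0],[0,0,-275,0,0,0],[40,0,-300,0,0,0],[80,0,-310,0,0,0],[110,0,-310,0,0,0],[130,0,-310,0,0,0],[140,0,-310,0,0,0],[140,0,-310,0,0,0],[140,0,-310,0,0,0]]
  ]
}}

```text
t: 23.2
tool_pos: [0.4522, -0.2007, 0.3292]
ee_rot: [0.573, 0.82, 0.0, 0.001]
contact_force: [0.4, -0.1, 0.2]
width: 0.502
grip_force: 0.0
```

```bash
python3 - <<'E'
from h import *
s=monitor.sense(); print(s['t'],s['qpos'],s['tool_pos'],s['contact_force'],s['width'])
w=save('wrist','w9');t=save('top','t9')
for c in ['wrist','top']:
  for q in ['scoop_lip','scoop_grip','empty_bin_pull']:
    r=finder.tip_of(c,q); print(c,q,[(round(x['score'],2),np.round(x['centre'],3).tolist()) for x in r[:2]])
r=lambda x,f:cv2.resize(x,None,fx=f,fy=f,interpolation=cv2.INTER_CUBIC)
a=r(t[175:245,260:320],4.8); b=r(t[170:240,360:440],4.2)[:336]; a=a[:294]; b=b[:294]
c=r(w,.9)[:290,:]
h=np.hstack([a,b]); H=np.zeros((294+290,max(h.shape[1],c.shape[1]),3),np.uint8); H[:294,:h.shape[1]]=h; H[294:,:c.shape[1]]=c
cv2.imwrite('pics/c9.png',H[:,:,::-1]); print(H.shape)
E
```

```text
23.2 [ 0.33937963  0.22302755 -0.02121045  1.73824595  0.0052412   1.1777497
  0.66727217] [ 0.45222456 -0.20068906  0.32922876] [ 0.37935352 -0.11228037  0.17323999] 0.5019674875592703
wrist scoop_lip [(0.77, [0.561, -0.497, 0.007])]
wrist scoop_grip [(0.9, [0.505, -0.332, 0.04]), (0.55, [0.716, -0.344, 0.007])]
wrist empty_bin_pull []
top scoop_lip [(0.63, [0.561, -0.491, 0.005])]
top scoop_grip [(0.73, [0.502, -0.333, 0.035]), (0.47, [0.562, 0.39, -0.0])]
top empty_bin_pull [(0.9, [0.44, 0.002, 0.106])]
(584, 624, 3)
```

View pics/c9.png

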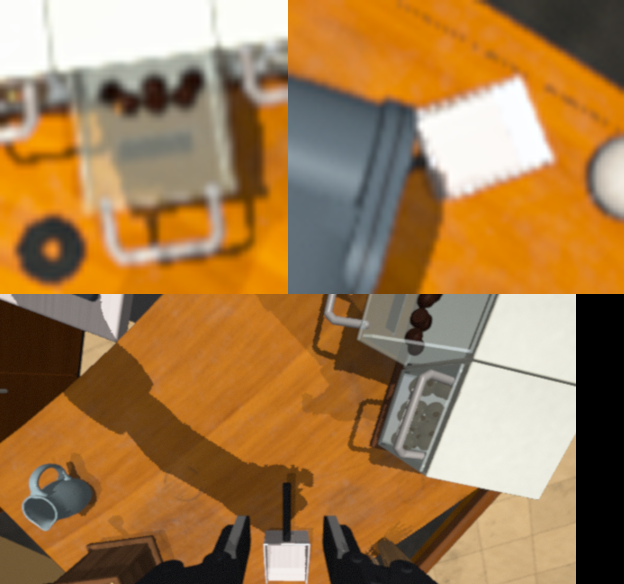

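The scoop lies flat and empty at its place (upper right crop). The pralines lie along the back of the tipped bin, at about (150,95) in the upper left crop, with none on the counter. Now I'll move over the pull to push the bin shut.

```bash
python3 - <<'E'
from h import *
print(plan([.460,.002,.33],pose(.14+np.pi)))
E
```

```text
[188.0, 77.0, -1.0, 0.001, 0.002, -1.361]
```

{"name": "arm_command", "arguments": {
  "series": [
    [[12,5,-1,0,0,-0.1],[27,11,-1,0,0,-0.2],[42,17,-1,0,0,-0.3],[57,23,-1,0,0,-0.41],[72,29,-1,0,0,-0.52],[87,35,-1,0,0,-0.63],[102,41,-1,0,0,-0.74],[117,47,-1,0,0,-0.85],[132,53,-1,0,0,-0.96],[147,60,-1,0,0,-1.07],[162,66,-1,0,0,-1.17],[175,72,-1,0,0,-1.27],[185,76,-1,0,0,-1.34],[188,77,-1,0,0,-1.361],[188,77,-1,0,0,-1.361],[188,77,-1,0,0,-1.361]]
  ],
  "hand": 0,
  "squeeze": 40
}}

```text
t: 24.93
tool_pos: [0.4598, 0.0023, 0.33]
ee_rot: [-0.069, 0.998, -0.0, 0.001]
contact_force: [-0.2, -0.6, 0.0]
width: 0.001
grip_force: 0.0
```

```bash
python3 - <<'E'
from h import *
s=monitor.sense(); print(s['t'],s['qpos'],s['tool_pos'],s['contact_force'],s['width'])
print(plan([.460,.002,.088],pose(.14+np.pi)))
E
```

```text
24.9333 [ 0.18291672  0.17827104 -0.35081998  1.80194638  0.06727916  1.1710923
  1.51997184] [0.45981962 0.002255   0.32996261] [-0.159111   -0.55198956  0.00059918] 0.0005074965731813249
[0.0, -0.0, 242.0, -0.001, 0.002, -0.002]
```

{"name": "arm_command", "arguments": {
  "series": [
    [[0,0,30,0,0,0],[0,0,65,0,0,0],[0,0,100,0,0,0],[0,0,135,0,0,0],[0,0,165,0,0,0],[0,0,190,0,0,0],[0,0,208,0,0,0],[0,0,220,0,0,0],[0,0,230,0,0,0],[0,0,238,0,0,0],[0,0,242,0,0,0],[0,0,242,0,0,0]]
  ]
}}

```text
t: 25.93
tool_pos: [0.4601, 0.0023, 0.0875]
ee_rot: [-0.07, 0.998, -0.0, 0.001]
contact_force: [0.6, -0.7, -0.4]
width: 0.001
grip_force: 0.0
```

{"name": "arm_command", "arguments": {
  "series": [
    [[-6,0,-5,0,0,0],[-12,0,-11,0,0,0],[-18,0,-18,0,0,0],[-24,0,-24,0,0,0],[-30,0,-30,0,0,0],[-36,0,-36,0,0,0],[-43,0,-42,0,0,0],[-50,0,-47,0,0,0],[-57,0,-52,0,0,0],[-64,0,-57,0,0,0],[-71,0,-61,0,0,0],[-78,0,-65,0,0,0],[-85,0,-69,0,0,0],[-92,0,-72,0,0,0],[-98,0,-74,0,0,0],[-103,0,-76,0,0,0],[-106,0,-77,0,0,0],[-106,0,-77,0,0,0]]
  ]
}}

```text
t: 27.43
tool_pos: [0.5658, 0.018, 0.1653]
ee_rot: [-0.07, 0.998, -0.0, 0.001]
contact_force: [0.8, -0.5, 0.0]
width: -0.001
grip_force: 0.0
```

{"name": "arm_command", "arguments": {
  "series": [
    [[-1,0,0,0,0,0],[-2,0,0,0,0,0],[-3,0,0,0,0,0],[-3,0,0,0,0,0]]
  ]
}}

```text
t: 27.77
tool_pos: [0.5666, 0.0179, 0.165]
ee_rot: [-0.07, 0.998, -0.0, -0.0]
contact_force: [-5.1, -0.2, 2.4]
width: -0.002
grip_force: 2.5
```

Contact at 5 N means the front is against the case. Backing off, lifting out and checking.

{"name": "arm_command", "arguments": {
  "series": [
    [[4,0,0,0,0,0],[9,0,0,0,0,0],[9,0,-15,0,0,0],[9,0,-40,0,0,0],[9,0,-75,0,0,0],[9,0,-115,0,0,0],[20,30,-155,0,0,0],[35,70,-175,0,0,0],[50,110,-175,0,0,0],[60,145,-175,0,0,0],[70,175,-175,0,0,0],[70,195,-175,0,0,0],[70,200,-175,0,0,0],[70,200,-175,0,0,0],[70,200,-175,0,0,0]]
  ]
}}

```text
t: 29.02
tool_pos: [0.4707, 0.2054, 0.3398]
ee_rot: [-0.07, 0.998, -0.001, 0.001]
contact_force: [1.1, 0.2, 0.4]
width: -0.001
grip_force: 0.0
```

```bash
python3 - <<'E'
from h import *
s=monitor.sense(); print(s['t'],s['tool_pos'])
a=save('scene','s10');t=save('top','t10')
for c in ['scene','top']:
  for q in ['scoop_lip','scoop_grip','empty_bin_pull','pay_terminal','cups','stirrers','service_bell']:
    r=finder.tip_of(c,q); print(c,q,[(round(x['score'],2),np.round(x['centre'],3).tolist()) for x in r[:1]])
r=lambda x,f:cv2.resize(x,None,fx=f,fy=f,interpolation=cv2.INTER_CUBIC)
a=r(a[165:260,225:350],4.4)[:,:550]; b=r(t[130:220,220:460],2.29)[:,:550]; H=np.zeros((a.shape[0]+b.shape[0],550,3),np.uint8)
H[:a.shape[0],:a.shape[1]]=a; H[a.shape[0]:,:b.shape[1]]=b; H=H[:600]
cv2.imwrite('pics/c10.png',H[:,:,::-1])
E
```

```text
29.0167 [0.470682   0.20541198 0.33984048]
scene scoop_lip []
scene scoop_grip [(0.7, [0.536, 0.016, 0.188])]
scene empty_bin_pull [(0.59, [0.535, 0.016, 0.189])]
scene pay_terminal [(0.66, [0.559, 0.386, 0.0])]
scene cups [(0.79, [0.668, 0.32, -0.0])]
scene stirrers [(0.59, [0.716, -0.344, 0.002])]
scene service_bell []
top scoop_lip [(0.9, [0.562, -0.492, 0.008])]
top scoop_grip [(0.86, [0.5, -0.33, 0.036])]
top empty_bin_pull [(0.84, [0.537, 0.016, 0.184])]
top pay_terminal []
top cups [(0.64, [0.666, 0.322, -0.002])]
top stirrers [(0.61, [0.714, -0.345, -0.002])]
top service_bell [(0.86, [0.505, -0.584, -0.005])]
```

View pics/c10.png

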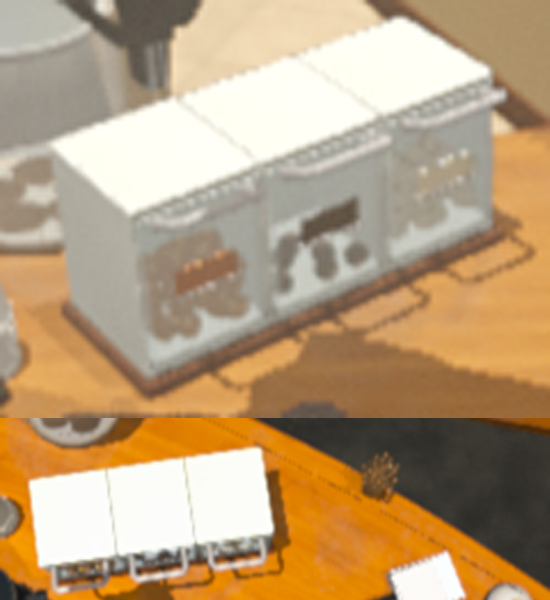

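The middle bin is shut flush with its pull back at (0.536, 0.016), and the pralines show behind its front at about (325,255). The scoop lies empty, all bystanders are where they stood, and the arm is clear.

```bash
python3 -c "
from h import *
print(arm.hand_in())"
```

```text
the job is handed in; nothing more can be done
None
```

I refilled the empty (middle) bin with the dark pralines and pushed it shut. The empty scoop lies flat in its old place, nothing else moved, and I handed the job in after about 30 s of robot time. I didn't count the six pralines one by one in the bin, but the scoop was empty and none showed on the counter.

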